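# Drive a hanger screw home on the back of a picture frame

## Robot

A 7-joint arm with a two-finger parallel gripper is mounted at the origin on the work surface. World frame = base frame: x ahead of the robot, y to its left, z up, the work surface at z = 0. Lengths are in m, angles in rad, forces in N, time in s.
With the tool pointing down it reaches from about 0.35 to 0.9 m from the base axis. Payload 19.9 kg.
Tool frame: the origin (TCP) lies on the centre line of the jaws, within the pads' length; the fingertips stand 19 mm ahead of it and the grasp point (between the pads) is the TCP; z points along the fingers, y is the line along which they close (so a half turn about z gives the same grasp; the last joint's range is limited). The gripper opens to 85 mm and grips with 20 to 120 N. Pads are 22 mm wide; open, the fingers measure 114 mm over their backs; the gripper's body (76 mm by 85 mm) begins 54 mm behind the grasp point. The pads swing forward as they close: fully open they stand 13 mm farther back than shut.
Start: joints at [1.141, 0.417, -0.01, 1.614, 0.005, 1.111, -0.053], TCP at [0.236, -0.579, 0.25] pointing down, gripper open.
Joint ranges: [-2.81, 2.81], [-0.39, 2.02], [-1.27, 1.25], [0.06, 2.57], [-1.19, 4.33], [0.19, 2], [-2.82, 2.82]. Speed limits (rad/s): [1.89, 1.89, 2.39, 2.39, 3.01, 3.01, 3.01].

## Interface

Orientations are given as a rotation vector (axis times angle).
In Python, from station import arm gives the robot as it stands.
- The arm moves only by the shell command python3 -m jog 'ROWS' [FORCE]. ROWS is JSON, one flat list of numbers, 5 for each row, row after row: the shift along the world's x, y, z in m, then the turn about the world's z in degrees, then the finger opening in m, from 0 to 0.0854. In form: [tx, ty, tz, spin, hand, tx, ty, tz, spin, hand, ...]. A call has 1 to 8 rows; each row shifts and turns the commanded pose from where the row before left it; what a row does not reach is not made up. A row lasts 1/12 s, in which the tool goes at most 41.7 mm and 7.16 degrees, less where a joint would pass 70% of its speed; a pose out of reach is approached as far as the arm can. A call is refused whole if a number of a shift passes 0.0417 or a number of a turn 7.16, either way. A call with a gripper value outside its range is refused whole. The fingers move at their own pace and stop on an object; FORCE is the grip in N (left out, the last holds). Time passes only in rows, so rows that do not move let the fingers close. It gives the time, the measured TCP pose, the force, the opening and the grip force at its end, in the units of the state.
- arm.state(): the state, without advancing time (a new reading comes with each control period).
- arm.snapshot(name): name is "scene" or "top" or "wrist"; returns (picture, depth): 420x560x3 uint8, red, green, blue; 420x560 float32, m along the optical axis (not along the pixel's ray), 0 where there is no reading.
- arm.camera_params(name): a dict with "vertical_fov" (degrees; the focal length in pixels is half the picture's height over the tangent of half this angle, whatever the lens; pixels are square), "cx", "cy" (the principal point, pixels), "world_from_camera" (4x4, takes a point from camera to world coordinates). Camera axes: x right, y down, z forward; pixel columns grow to the right and rows downward; lengths in m; the calibration is good to about 2 mm. A picture is of the moment at which its call begins: read the wrist's pose just before it. camera_params takes no time and is no camera call; for the wrist camera it gives the pose at the moment of the call.
- arm.sign_off(): hands the job in; it is judged then, once.
Trained networks look in the newest picture that a camera, given by its name, has taken for a name from the list of things; names that differ only in an ending like _2 or _b are one class to them, and where a whole thing is asked for, a point or a joint stands for the part that bears it (a point fixed in the world has none). Each returns a list of dicts, best first, with "confidence" (0 to 1); they miss things now and then, are a little off and sometimes report something else, mostly with a low value. They report only what shows in the picture. A call takes as long as a camera call. They do not tell look-alikes from the thing itself.
- arm.recognise(target, camera): "xyz" ([x, y, z] in m, in world coordinates, good to about 4 mm: the middle of the surface that is visible of it).
- arm.pinpoint(target, camera): "xyz" ([x, y, z] in m, in world coordinates, good to about 4 mm: a listed point, or the origin of a listed thing).
The state is a dict: "t": time; "qpos": joint angles; "qvel": joint speeds; "joint_torque": joint torques, N m; "tool_pos": TCP position; "orientation": TCP orientation; "wrist_force": force on the tool from outside, world axes, zero at the start; "wrist_torque": the same for the moment, N m; "finger_gap": finger opening in m; "gripper_force": force on a finger pad.
Only numpy, scipy, OpenCV 4.12 (cv2) and the standard library are available. Lean on these libraries where they do the work, as an engineer would, in place of code of your own. Each camera call takes 0.05 s, during which the arm holds its last target. There are 200 camera calls.

## Task

A finished picture frame lies face down on a pad on the bench and one screw of its hanger still stands proud. Take the red cross-point screwdriver from the tool block, seat its bit in that screw and turn the screw clockwise until its head is tight down on the hanger, pushing down steadily with about 15 N all the while it turns (under 8 N the bit chews the cross, over 25 N hurts the frame's face). Then stand the screwdriver back in its own hole in the block; use only the screwdriver on the screw, do not shove the frame about, and leave the other things where they are.

Things in the scene. Friction and masses are not known exactly. Their poses are not given: they have to be found in the camera images.
- driver_handle (a point): Middle of the red and black screwdriver handle, a hexagon 30 mm across flats and 72 mm long (36 mm either way from here). z runs along the driver from bit to handle; flats face along this frame's x axis and every 60 degrees from it. Bit end 123 mm below this point, handle top 45 mm above. It starts upright, bit down, in its hole in the tool block.
- driver_tip (a point): Centre of the very end of the driver's bit, on the driver's axis, same axes as driver_handle. The bit is a cross of four wings along this frame's x and y axes: 9.4 mm tip to tip (5.8 mm at the very end), wings 1.4 mm thick at the end and thickening upward.
- block_hole0 (a point): Centre of the mouth of the driver's own hole in the fixed wooden tool block (170 x 60 x 80 mm high, long side along this frame's y; mouth in its top face, 80 mm above the bench). Hole 14 mm across, 74 mm deep, near one end of the block; the other holes, 67 and 113 mm away along +y, hold an awl and a burnisher (tops 68 and 58 mm above the block).
- screw_recess (a point): The proud screw: centre of the floor of its cross recess, 3 mm below the top of its domed brass head (15 mm across). The recess arms lie along this frame's x and y axes, 10.4 mm tip to tip and 3.2 mm wide at the top, 6.8 mm and 2 mm at the floor: sloped flanks, so under torque the bit rides up and out unless it is pushed. When home, this point is 35 mm above the bench.
- screw (a joint): Angle in rad that the proud screw still has to turn clockwise (seen from above) until its head is tight on the hanger; 0 = home, a hard stop. Starts at 4.4 to 6.0. It points straight up, sinks 3 mm a turn, needs about 0.05 N m to turn and stays where it is left.
- frame: The picture frame, face down, loose on a pad, 1.3 kg: 260 mm (its x) by 210 mm (its y), rails 40 mm wide, 26 mm high; origin under its centre. Strap hangers 2 mm thick lie on both long rails, D rings at +x. The proud screw is at x = -37 mm, y = +85 mm: on the rail to the robot's left, the hanger's screw nearer the robot. Its neighbour at x = -10 mm and the other hanger's two are home.
- screw_travel: The proud screw as a body (sinks with it, does not turn); same origin as screw_recess.
- driver: The screwdriver, loose, 175 to 290 g; origin at the bit's end, z towards the handle. Steel shaft 8 mm across; the collar, 26 mm across with its underside 70 mm above the bit's end, rests on the block's top.
- oval_frame: Small oval gilt frame lying face up, 84 x 112 mm, 20 mm high, origin under its centre. Leave it alone.
- wax_jar: Amber jar of gilding wax with a brass lid, 50 mm across, 39 mm high, origin under its centre. Leave it alone.
- tablet: Small dark wooden tablet with a rounded end, 66 x 48 x 16 mm. Leave it alone.
- pad: Grey felt-covered framing pad, fixed to the bench, 300 x 250 x 6 mm, origin under its centre on the bench; the frame lies on it.
Mind the look-alikes: they are no part of the job. What is meant by the driver is not blue or yellow, and is the smaller of those in its own colour.

How it is judged:
By the outcome, as a careful person would: the job done as asked, in the order asked, and still so for the second after the job is handed in, with the robot touching nothing.
It also fails if it takes over 72 s, if anything falls off the work surface, if the arm or the gripper's body presses on something with over 40 N, if the wrist force passes 120 N, or if a joint passes its speed limit or range.

## Working session

There is one attempt and no reset: what is moved stays moved. The work goes in short steps, Python scripts to look and compute and a shell command to move; the robot and the scene stay as the last step left them, time stands still between calls to the robot, and variables do not carry over. Pictures are saved under pics/ and viewed, at most 10 in all, crops included, and the job is handed in when it is done.

```bash
ls; mkdir -p pics; cat > h.py <<'E'
import numpy as np, cv2, json
from station import arm
def snap(cam,name=None):
    P=arm.camera_params(cam); im,d=arm.snapshot(cam)
    if name: cv2.imwrite(f'pics/{name}.png',im[:,:,::-1])
    return im,d,P
def foc(P): return 210/np.tan(np.radians(P['vertical_fov'])/2)
def proj(P,X):
    T=np.linalg.inv(np.array(P['world_from_camera'])); c=T[:3,:3]@np.array(X)+T[:3,3]; f=foc(P)
    return c[0]/c[2]*f+P['cx'],c[1]/c[2]*f+P['cy']
def cloud(d,P):
    v,u=np.mgrid[:d.shape[0],:d.shape[1]]; f=foc(P)
    c=np.stack([(u-P['cx'])/f*d,(v-P['cy'])/f*d,d],-1); W=np.array(P['world_from_camera'])
    return c@W[:3,:3].T+W[:3,3]
E
python3 - <<'E'
from h import *
for c in('scene','top'):
    im,d,P=snap(c,c+'1')
    print(c,P['vertical_fov'],np.array(P['world_from_camera']).round(3).tolist())
    for n in('driver_handle','block_hole0','screw_recess','frame','wax_jar','oval_frame','tablet','pad'):
        r=arm.pinpoint(n,c)
        print(n,[(np.round(q['xyz'],3).tolist(),round(q['confidence'],2),[int(a) for a in proj(P,q['xyz'])]) for q in r])
s=arm.state();print(s['t'],s['tool_pos'],s['orientation'])
a,b=cv2.imread('pics/scene1.png'),cv2.imread('pics/top1.png')
E
```

```text
pics
scene 45.546198041740766 [[-0.804, 0.383, -0.456, 1.036], [0.595, 0.492, -0.636, 0.642], [-0.019, -0.782, -0.623, 0.777], [0.0, 0.0, 0.0, 1.0]]
driver_handle [([0.564, 0.209, 0.168], 0.94, [351, 244]), ([0.397, 0.116, 0.169], 0.88, [380, 182]), ([0.463, 0.206, 0.132], 0.72, [388, 234]), ([0.38, 0.248, 0.124], 0.66, [434, 231])]
block_hole0 [([0.467, 0.212, 0.079], 0.78, [385, 256])]
screw_recess [([0.513, -0.042, 0.04], 0.41, [286, 213]), ([0.465, 0.213, 0.081], 0.27, [386, 255])]
frame []
wax_jar [([0.43, -0.403, -0.006], 0.71, [232, 149])]
oval_frame [([0.683, 0.196, -0.004], 0.83, [292, 334])]
tablet [([0.542, -0.405, 0.0], 0.69, [197, 161])]
pad []
top 46.4812989480795 [[0.03, -0.993, 0.118, 0.392], [-1.0, -0.029, 0.013, -0.082], [-0.01, -0.119, -0.993, 1.286], [0.0, 0.0, 0.0, 1.0]]
driver_handle [([0.397, 0.126, 0.166], 0.82, [195, 267]), ([0.379, 0.248, 0.124], 0.71, [146, 274]), ([0.514, -0.044, 0.038], 0.7, [272, 224]), ([0.463, 0.213, 0.132], 0.59, [162, 238]), ([0.569, 0.204, 0.174], 0.59, [164, 191]), ([0.69, 0.195, -0.002], 0.23, [186, 158])]
block_hole0 [([0.466, 0.212, 0.083], 0.87, [167, 238])]
screw_recess [([0.511, -0.042, 0.038], 0.47, [271, 225])]
frame [([0.571, -0.117, 0.004], 0.66, [301, 204])]
wax_jar [([0.434, -0.409, 0.0], 0.82, [411, 260])]
oval_frame [([0.693, 0.197, -0.002], 0.7, [185, 156]), ([0.433, -0.405, 0.004], 0.59, [410, 260]), ([0.463, 0.217, 0.008], 0.46, [172, 241])]
tablet [([0.54, -0.404, -0.001], 0.74, [409, 219])]
pad []
0.9 [ 0.23632251 -0.578554    0.25024494] [-3.08257976e+00 -6.05324282e-01  1.17120589e-04]
```

View pics/scene1.png

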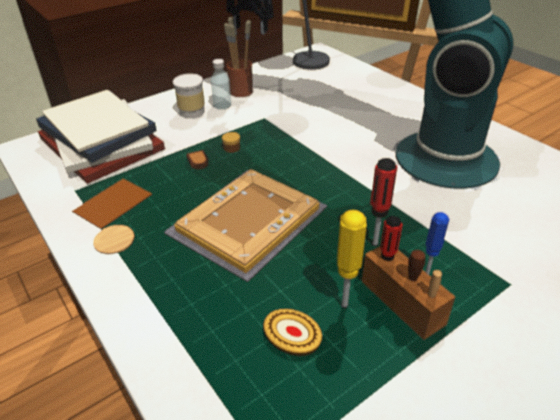

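View pics/top1.png

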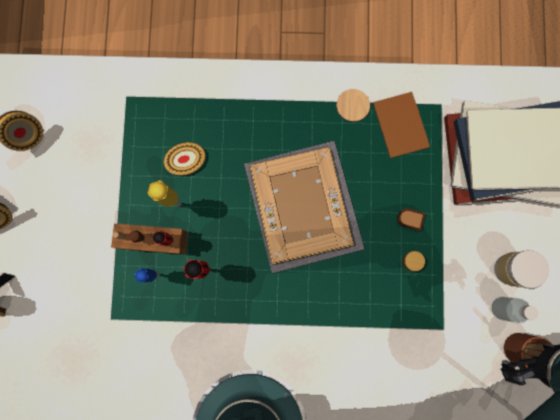

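Driver candidates: red on the bench at scene (383,185)/top (195,268), red in the block at scene (391,238)/top (162,238), yellow at scene (350,243), and blue at scene (437,233). The red one in the block fits: it is the smaller of the two reds and stands in its hole at the block's end. I'll confirm that in a crop, and the proud screw should be at top (271,225). First I'm moving over the screw.

```bash
python3 -m jog '[0.0165,0.0325,0.006,0,0.085,0.0165,0.0325,0.006,0,0.085,0.0165,0.0325,0.006,0,0.085,0.0165,0.0325,0.006,0,0.085,0.0165,0.0325,0.006,0,0.085,0.0165,0.0325,0.006,0,0.085,0.0165,0.0325,0.006,0,0.085,0.0165,0.0325,0.006,0,0.085]' 
python3 -m jog '[0.0165,0.0325,0.006,0,0.085,0.0165,0.0325,0.006,0,0.085,0.0165,0.0325,0.006,0,0.085,0.0165,0.0325,0.006,0,0.085,0.0165,0.0325,0.006,0,0.085,0.0165,0.0325,0.006,0,0.085,0.0165,0.0325,0.006,0,0.085,0,0,0,0,0.085]'
python3 - <<'E'
from h import *
s=arm.state();print(s['t'],s['tool_pos'],s['orientation'],s['qpos'].round(3) if hasattr(s['qpos'],'round') else s['qpos'],s['wrist_force'])
im,d,P=snap('wrist','w1');print(np.array(P['world_from_camera']).round(3).tolist(),P['vertical_fov'])
for n in('screw_recess','frame','driver_handle','block_hole0'):
    print(n,[(np.round(q['xyz'],4).tolist(),round(q['confidence'],2),[int(a) for a in proj(P,q['xyz'])]) for q in arm.pinpoint(n,'wrist')])
a=cv2.imread('pics/scene1.png')[150:340,300:480]; a=cv2.resize(a,None,fx=2.1,fy=2.1,interpolation=2)
b=cv2.resize(cv2.imread('pics/w1.png'),(560,420)); h=max(len(a),420)
c=np.zeros((h,a.shape[1],3),np.uint8); c[:len(a)]=a; cv2.imwrite('pics/crop.png',c)
E
```

```text
t: 1.57
tool_pos: [0.3688, -0.3169, 0.2988]
orientation: [3.082, 0.605, 0.0]
wrist_force: [1.6, -0.2, -0.2]
finger_gap: 0.0849
gripper_force: 0.0
t: 2.23
tool_pos: [0.4863, -0.0846, 0.3416]
orientation: [-3.08, -0.617, -0.004]
wrist_force: [-0.4, 1.2, 0.1]
finger_gap: 0.085
gripper_force: 0.0
2.2333 [ 0.48628982 -0.084635    0.3416084 ] [-3.0795874  -0.61694246 -0.00435861] [ 0.485  0.116 -0.406  1.803  0.047  1.229 -1.11 ] [-0.36539517  1.20405417  0.14514618]
[[0.387, -0.876, -0.287, 0.56], [-0.922, -0.368, -0.119, -0.053], [-0.001, 0.311, -0.95, 0.464], [0.0, 0.0, 0.0, 1.0]] 70.07907974995658
screw_recess [([0.5131, -0.0439, 0.0377], 0.42, [260, 139])]
frame [([0.5747, -0.1156, 0.0067], 0.92, [322, 117]), ([0.4345, -0.4054, 0.0037], 0.21, [439, 263])]
driver_handle [([0.4184, 0.1697, 0.0157], 0.77, [102, 141]), ([0.4673, 0.2093, 0.1315], 0.64, [11, 93]), ([0.2472, 0.1798, 0.0205], 0.58, [71, 239])]
block_hole0 [([0.4686, 0.2113, 0.0812], 0.67, [45, 94])]
```

View pics/crop.png

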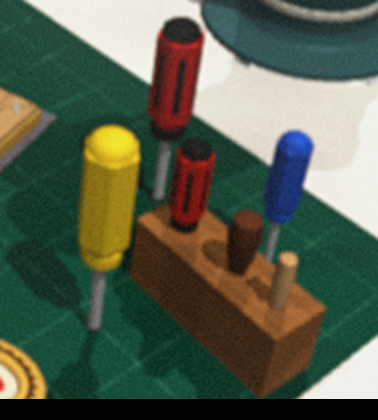

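View pics/w1.png

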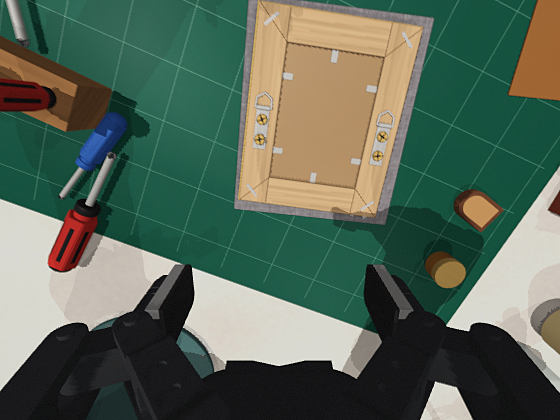

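The two look-alikes now appear to be lying down: red handle at wrist (75,240), blue at (105,135). They were upright before, so I'll check the scene camera. The small red driver is still in the block.

```bash
python3 - <<'E'
from h import *
im,d,P=snap('scene','s2')
for n in('driver_handle','block_hole0'):
    print(n,[(np.round(q['xyz'],4).tolist(),round(q['confidence'],2),[int(a) for a in proj(P,q['xyz'])]) for q in arm.pinpoint(n,'scene')])
im,d,P=snap('wrist');X=cloud(d,P)
# proud screw heads: highest points near both left screws
for c in ((0.513,-0.044),(0.540,-0.052)):
    m=(np.hypot(X[...,0]-c[0],X[...,1]-c[1])<.009); z=X[...,2][m]; print(c,np.percentile(z,[50,90,97]).round(4))
E
```

```text
driver_handle [([0.2472, 0.1774, 0.0202], 0.97, [439, 223]), ([0.6607, 0.362, 0.0196], 0.62, [365, 386]), ([0.462, 0.2091, 0.1309], 0.58, [389, 235])]
block_hole0 [([0.4662, 0.2136, 0.0786], 0.94, [386, 257])]
(0.513, -0.044) [0.037  0.0392 0.0398]
(0.54, -0.052) [0.0298 0.0312 0.0317]
```

View pics/s2.png

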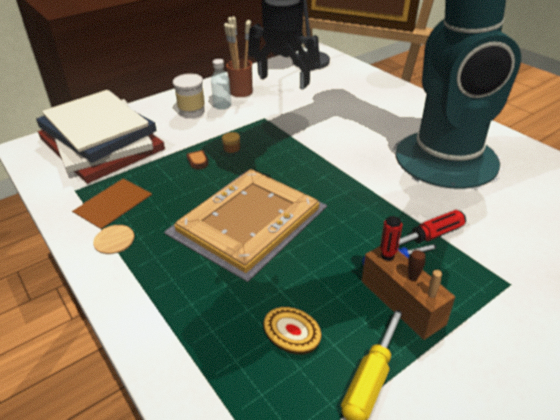

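The look-alikes toppled by themselves: red now at scene (440,225), yellow at (370,380), blue by the block at (415,250). They're clear of the job. The small red driver still stands in the block at scene (391,238). Next is a close look at the proud screw to get the recess angle.

```bash
python3 -m jog '[-0.0024,0.0026,-0.029,0,0.085,-0.0024,0.0026,-0.029,0,0.085,-0.0024,0.0026,-0.029,0,0.085,-0.0024,0.0026,-0.029,0,0.085,-0.0024,0.0026,-0.029,0,0.085,-0.0024,0.0026,-0.029,0,0.085,-0.0024,0.0026,-0.029,0,0.085,-0.0024,0.0026,-0.029,0,0.085]' ; python3 -m jog '[0,0,0,0,0.085,0,0,0,0,0.085,0,0,0,0,0.085]'
python3 - <<'E'
from h import *
for k in range(2):
    im,d,P=snap('wrist','w2')
    print([(np.round(q['xyz'],4).tolist(),round(q['confidence'],2),[int(a) for a in proj(P,q['xyz'])]) for q in arm.pinpoint('screw_recess','wrist')])
X=cloud(d,P); q=np.array([.513,-.043])
# rectified top view, 0.1 mm/px on plane z=0.0405
z=0.0405; n=560; g=np.arange(n)*1e-4
u=np.array([[proj(P,(q[0]+.028-g[i],q[1]+.028-g[j],z)) for j in range(0,n)] for i in range(0,n)],np.float32)
r=cv2.remap(im[:,:,::-1],u[...,0],u[...,1],cv2.INTER_CUBIC); cv2.imwrite('pics/rect.png',r); np.save('rect.npy',r)
E
```

```text
t: 3.35
tool_pos: [0.4643, -0.0705, 0.1071]
orientation: [-3.083, -0.604, -0.001]
wrist_force: [0.6, -0.4, 0.2]
finger_gap: 0.0849
gripper_force: 0.0
t: 3.6
tool_pos: [0.4655, -0.0706, 0.1097]
orientation: [3.082, 0.605, 0.002]
wrist_force: [0.4, 0.3, 0.6]
finger_gap: 0.0849
gripper_force: 0.0
[([0.5157, -0.0438, 0.0344], 0.67, [271, 148]), ([0.5729, -0.1135, 0.0027], 0.48, [391, 105])]
[([0.5142, -0.0422, 0.0351], 0.68, [267, 149])]
```

View pics/rect.png

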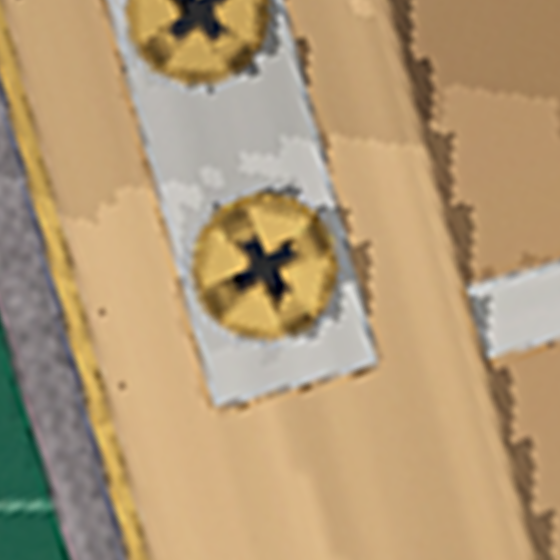

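The rectified view shows the proud screw centred at (265,266), so about (0.5144, -0.0415), with the cross turned. I'll work out the cross angle numerically, then move over the block.

```bash
python3 - <<'E'
import numpy as np,cv2
r=np.load('rect.npy').astype(float).mean(2)
def fit(c0):
    best=None
    m=(r<75).astype(np.uint8); n,l,st,ce=cv2.connectedComponentsWithStats(m)
    i=min(range(1,n),key=lambda k:np.hypot(*(ce[k]-c0)) if st[k,4]>300 else 1e9)
    v,u=np.where(l==i); c=ce[i]; print('recess centre px',c,st[i])
    for rad in (20,30):
        du,dv=u-c[0],v-c[1]; k=np.hypot(du,dv)>rad*.7
        a=np.arctan2(-du[k],-dv[k])  # world: x=-dv, y=-du
        print('cross angle deg mod 90',np.degrees(np.angle(np.exp(4j*a).sum()))/4)
    cx,cy=c; th=np.radians(np.arange(360)); prof=np.mean([cv2.remap(r.astype(np.float32),(cx-k*np.sin(th)).astype(np.float32)[None],(cy-k*np.cos(th)).astype(np.float32)[None],1)[0] for k in range(20,50,2)],0)
    print('profile angle (dark) ',np.degrees(np.angle((-(prof-prof.mean())*np.exp(4j*th)).sum()))/4)
    print('x,y',.541-c[1]*1e-4,-.015-c[0]*1e-4)
fit((265,266))
E
python3 -m jog '[0,0,0.035,0,0.085,0,0,0.035,0,0.085,0,0,0.035,0,0.085,0,0,0.035,0,0.085,0,0,0.035,0,0.085,0,0,0.035,0,0.085,0,0,0.035,0,0.085,-0.01,0.034,0,0,0.085]'
python3 -m jog '[-0.01,0.035,0,0,0.085,-0.01,0.035,0,0,0.085,-0.01,0.035,0,0,0.085,-0.01,0.035,0,0,0.085,-0.01,0.035,0,0,0.085,-0.01,0.035,0,0,0.085,0,0,0,0,0.085,0,0,0,0,0.085]'
python3 - <<'E'
from h import *
im,d,P=snap('wrist','w3')
for n in ('driver_handle','block_hole0'): print([(np.round(q['xyz'],4).tolist(),round(q['confidence'],2),[int(a) for a in proj(P,q['xyz'])]) for q in arm.pinpoint(n,'wrist')])
s=arm.state();print(s['tool_pos'],s['qpos'])
E
```

```text
recess centre px [263.78171828 268.4025974 ] [ 226  237   70   67 2002]
cross angle deg mod 90 31.599524515244152
cross angle deg mod 90 31.49835906357749
profile angle (dark)  31.731600044647998
x,y 0.5141597402597403 -0.04137817182817183
t: 4.47
tool_pos: [0.4571, -0.0404, 0.3598]
orientation: [3.081, 0.594, 0.013]
wrist_force: [1.5, -1.0, -0.4]
finger_gap: 0.0851
gripper_force: 0.0
t: 5.13
tool_pos: [0.394, 0.1752, 0.3541]
orientation: [3.081, 0.611, 0.002]
wrist_force: [0.3, -0.2, -0.9]
finger_gap: 0.085
gripper_force: 0.0
[([0.4205, 0.1708, 0.0135], 0.94, [288, 148]), ([0.2468, 0.1782, 0.0188], 0.87, [244, 244]), ([0.4646, 0.212, 0.1331], 0.74, [273, 110])]
[([0.4673, 0.2136, 0.0825], 0.72, [273, 107])]
[0.39491051 0.17287485 0.35354169] [ 0.22405986 -0.01567993 -0.6924131   1.90472819 -0.01015222  1.24865412
 -1.6494022 ]
```

View pics/w3.png

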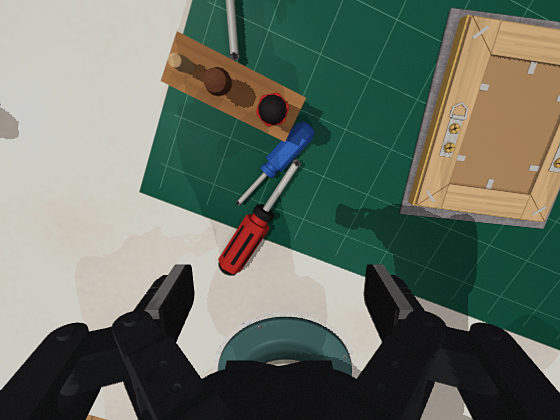

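```bash
python3 -m jog '[0.001,0.001,-0.03,0,0.085,0.001,0.001,-0.03,0,0.085,0.001,0.001,-0.03,0,0.085,0.001,0.001,-0.03,0,0.06,0,0,0,0,0.06,0,0,0,0,0.06]'
python3 - <<'E'
from h import *
im,d,P=snap('wrist','w4')
for n in ('driver_handle','block_hole0'): print([(np.round(q['xyz'],4).tolist(),round(q['confidence'],2),[int(a) for a in proj(P,q['xyz'])]) for q in arm.pinpoint(n,'wrist')])
X=cloud(d,P)
m=(abs(X[...,2]-.08)<.006)&(np.hypot(X[...,0]-.43,X[...,1]-.26)<.3)&(im[...,0]>im[...,1]*1.2)
n,l,st,ce=cv2.connectedComponentsWithStats(m.astype(np.uint8)); i=1+st[1:,4].argmax()
rc=cv2.minAreaRect(X[l==i][:,:2].astype(np.float32)*1000);print('block',rc, cv2.boxPoints(rc).round(1).tolist())
z=.169; q=(.4646,.212); n=500; g=np.arange(n)*1e-4
u=np.array([[proj(P,(q[0]+.025-a,q[1]+.025-b,z)) for b in g] for a in g],np.float32)
r=cv2.remap(im[:,:,::-1],u[...,0],u[...,1],cv2.INTER_CUBIC); cv2.imwrite('pics/rect2.png',r)
u,v=map(int,proj(P,(q[0],q[1],.15))); c=im[max(0,v-90):v+90,u-90:u+90,::-1]
c=cv2.resize(c,(500,500*c.shape[0]//180),interpolation=2); o=np.zeros((500,1000,3),np.uint8);o[:,:500]=r;o[:c.shape[0],500:]=c
cv2.imwrite('pics/r2.png',cv2.resize(o,(800,400)))
top=X[(np.hypot(X[...,0]-q[0],X[...,1]-q[1])<.03)&(X[...,2]>.16)];print('handle top pts',top.mean(0),np.percentile(top[:,2],[50,95]))
s=arm.state();print(s['tool_pos'])
E
```

```text
t: 5.78
tool_pos: [0.3985, 0.177, 0.2332]
orientation: [-3.083, -0.604, 0.004]
wrist_force: [-0.1, -0.4, 0.8]
finger_gap: 0.0601
gripper_force: 0.0
[([0.2494, 0.1789, 0.0214], 0.97, [234, 286]), ([0.4193, 0.1711, 0.0163], 0.61, [291, 167])]
[]
block ((468.19970703125, 268.7758483886719), (170.60899353027344, 59.789302825927734), 86.94617462158203) [[433.79998779296875, 185.1999969482422], [493.5, 182.0], [502.6000061035156, 352.3999938964844], [442.8999938964844, 355.6000061035156]]
handle top pts [0.46797127 0.21198696 0.22616263] [0.17518672 0.35495872]
[0.39954471 0.17775734 0.23505526]
```

View pics/r2.png

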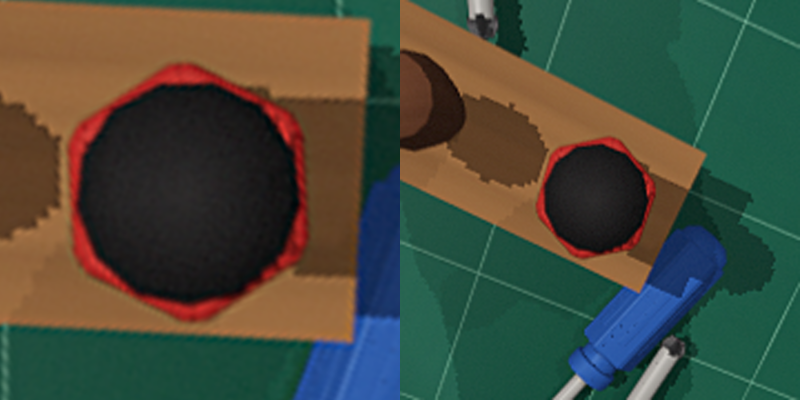

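The cap shows the hexagon's vertices near (180,65) and (195,320), so they sit at about 3.4° mod 60 and flat normals at about -27°, 33° and 93°. Centre is about (0.4655, 0.2135). I'll close along -27°, across the block and away from the awl.

```bash
python3 -m jog '[0.011,0.006,0,6.85,0.06,0.011,0.006,0,6.85,0.06,0.011,0.006,0,6.85,0.06,0.011,0.006,0,6.85,0.06,0.011,0.006,0,6.85,0.06,0.011,0.0057,0,6.85,0.06,0,0,0,0,0.06,0,0,0,0,0.06]'
python3 - <<'E'
from h import *
from scipy.spatial.transform import Rotation as R
s=arm.state();print(s['tool_pos'],s['qpos'],R.from_rotvec(s['orientation']).as_matrix().round(3).tolist())
E
```

```text
t: 6.6
tool_pos: [0.4651, 0.2134, 0.2342]
orientation: [-2.677, -1.645, -0.002]
wrist_force: [-1.1, 0.5, 0.4]
finger_gap: 0.0603
gripper_force: 0.0
[0.46507658 0.21338991 0.23422255] [ 0.17847832  0.32134923 -0.79432103  1.88986885  0.26481554  1.03713784
 -1.19532739] [[0.452, 0.892, 0.001], [0.892, -0.452, 0.001], [0.001, 0.001, -1.0]]
```

```bash
python3 -m jog '[0,0,-0.0194,0,0.06,0,0,-0.0194,0,0.06,0,0,-0.0194,0,0.06,0,0,-0.0194,0,0.06,0,0,-0.0194,0,0.06,0,0,0,0,0.06]' 70;  python3 -m jog '[0,0,0,0,0.02,0,0,0,0,0.02,0,0,0,0,0.02,0,0,0,0,0.02,0,0,0,0,0.02,0,0,0,0,0.02]' 70
```

```text
t: 7.1
tool_pos: [0.4632, 0.2122, 0.1343]
orientation: [-2.677, -1.644, 0.005]
wrist_force: [-1.1, -0.3, -1.2]
finger_gap: 0.0601
gripper_force: 0.0
t: 7.6
tool_pos: [0.4653, 0.2136, 0.1379]
orientation: [2.674, 1.647, 0.003]
wrist_force: [-1.5, -1.2, 9.2]
finger_gap: 0.0293
gripper_force: 68.1
```

```bash
python3 -m jog '[0,0,0.02,0,0.02,0,0,0.02,0,0.02,0,0,0.02,0,0.02,0,0,0.02,0,0.02,0,0,0.02,0,0.02,0,0,0.02,0,0.02,0,0,0.02,0,0.02,0,0,0.02,0,0.02]'
python3 -m jog '[0,0,0,0,0.02,0.00233,-0.01215,0,7.07,0.02,0.00233,-0.01215,0,7.07,0.02,0.00233,-0.01215,0,7.07,0.02,0.00233,-0.01215,0,7.07,0.02,0.00233,-0.01215,0,7.07,0.02,0.00233,-0.01215,0,7.07,0.02,0.00233,-0.01215,0,7.07,0.02]'
python3 -m jog '[0.00233,-0.01215,0,7.07,0.02,0.00233,-0.01215,0,7.07,0.02,0.00233,-0.01215,0,7.07,0.02,0.00233,-0.01215,0,7.07,0.02,0.00233,-0.01215,0,7.07,0.02,0.00233,-0.01215,0,7.07,0.02,0.00233,-0.01215,0,7.07,0.02]'
python3 -m jog '[0.00233,-0.01215,0,7.07,0.02,0.00233,-0.01215,0,7.07,0.02,0.00233,-0.01215,0,7.07,0.02,0.00233,-0.01215,0,7.07,0.02,0.00233,-0.01215,0,7.07,0.02,0.00233,-0.01215,0,7.07,0.02,0.00233,-0.01215,0,7.07,0.02]'
python3 -m jog '[0,0,-0.026,0,0.02,0,0,-0.026,0,0.02,0,0,-0.026,0,0.02,0,0,-0.026,0,0.02,0,0,0,0,0.02,0,0,0,0,0.02,0,0,0,0,0.02]'
python3 - <<'E'
from h import *
from scipy.spatial.transform import Rotation as R
s=arm.state();print(s['tool_pos'],s['qpos'],R.from_rotvec(s['orientation']).as_matrix().round(4).tolist(),s['wrist_torque'])
im,d,P=snap('wrist','w5');p=s['tool_pos']
for n in ('driver_tip','screw_recess','driver_handle'): print(n,[(np.round(q['xyz'],4).tolist(),round(q['confidence'],2),[int(a) for a in proj(P,q['xyz'])]) for q in arm.pinpoint(n,'wrist')])
for n in ('top','scene'):
  im2,d2,P2=snap(n,n+'5'); 
  for k in ('driver_tip',): print(n,k,[(np.round(q['xyz'],4).tolist(),round(q['confidence'],2)) for q in arm.pinpoint(k,n)])
u,v=map(int,proj(P,(.5142,-.0414,.05))); print(u,v,proj(P,(p[0],p[1],p[2]-.128)))
c=im[max(0,v-80):v+80,max(0,u-80):u+80,::-1]; c=cv2.resize(c,None,fx=3.5,fy=3.5,interpolation=2); cv2.imwrite('pics/w5c.png',c)
E
```

```text
t: 8.27
tool_pos: [0.4643, 0.2134, 0.2983]
orientation: [2.674, 1.648, 0.001]
wrist_force: [0.6, -1.2, -2.8]
finger_gap: 0.0287
gripper_force: 69.7
t: 8.93
tool_pos: [0.4807, 0.1277, 0.2963]
orientation: [1.731, 2.621, -0.001]
wrist_force: [0.1, 0.3, -2.5]
finger_gap: 0.0292
gripper_force: 69.9
t: 9.52
tool_pos: [0.497, 0.0427, 0.2963]
orientation: [0.475, 3.105, -0.001]
wrist_force: [0.8, 0.1, -3.3]
finger_gap: 0.0293
gripper_force: 69.9
t: 10.1
tool_pos: [0.5133, -0.0424, 0.2963]
orientation: [0.869, -3.019, 0.001]
wrist_force: [-0.6, -0.6, -2.8]
finger_gap: 0.0293
gripper_force: 69.9
t: 10.68
tool_pos: [0.5141, -0.0415, 0.1938]
orientation: [-0.86, 3.02, -0.001]
wrist_force: [0.7, -0.2, -2.8]
finger_gap: 0.0295
gripper_force: 69.9
[ 0.51412327 -0.04146962  0.19377291] [ 0.8793154   0.50635277 -1.08591275  1.91465083  0.52216131  1.03711857
  1.69228174] [[-0.85, -0.5268, 0.0014], [-0.5268, 0.85, -0.0001], [-0.0011, -0.0009, -1.0]] [ 0.07936883 -0.04311988  0.0133106 ]
driver_tip [([0.5047, 0.2935, 0.0196], 0.64, [518, 326]), ([0.5151, -0.0376, 0.0657], 0.63, [280, 207]), ([0.4093, 0.1497, 0.0219], 0.55, [489, 202])]
screw_recess [([0.5117, -0.0422, 0.0361], 0.67, [278, 192])]
driver_handle [([0.4185, 0.1738, 0.0142], 0.8, [494, 218]), ([0.5185, -0.0393, 0.1894], 0.68, [275, 291]), ([0.5144, -0.0392, 0.0645], 0.4, [279, 205])]
top driver_tip [([0.4084, 0.1514, 0.0178], 0.83), ([0.501, 0.2858, 0.0229], 0.65), ([0.3029, 0.2108, 0.0176], 0.57)]
scene driver_tip [([0.5155, -0.0419, 0.064], 0.97), ([0.506, 0.2857, 0.0203], 0.84), ([0.3081, 0.2107, 0.0132], 0.45)]
277 199 (np.float64(277.18936500422814), np.float64(204.29175229359262))
```

View pics/w5c.png

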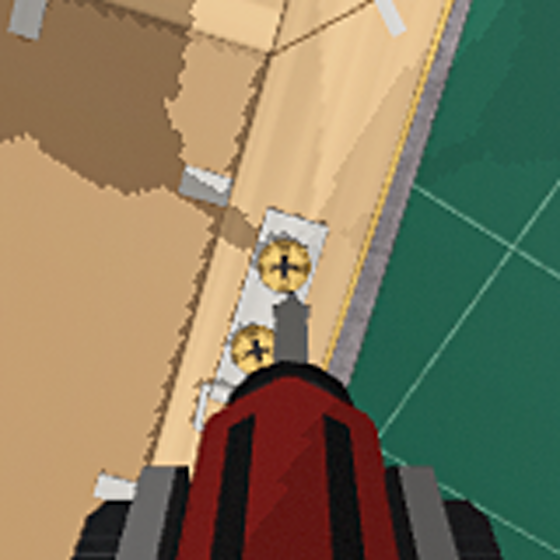

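The tip shows at crop (291,295) and the proud screw's cross at crop (284,265), beyond it. I'll convert both to world coordinates from this same camera to get the relative offset.

```bash
cat >> h.py <<'E'
def unproj(P,u,v,z):
    W=np.array(P['world_from_camera']); f=foc(P); r=W[:3,:3]@np.array([(u-P['cx'])/f,(v-P['cy'])/f,1]); t=W[:3,3]; return t+r*(z-t[2])/r[2]
def dark(im,u,v,R=7,th=75):
    g=im[int(v)-R:int(v)+R+1,int(u)-R:int(u)+R+1].astype(float).mean(2); w=np.clip(th-g,0,None); vv,uu=np.mgrid[-R:R+1,-R:R+1]
    return int(u)+(w*uu).sum()/w.sum(), int(v)+(w*vv).sum()/w.sum()
E
python3 - <<'E'
from h import *
s=arm.state();p=s['tool_pos'];print(p)
im,d,P=snap('wrist')
sc=dark(im,278,194,5); print('screw px',sc,'world',unproj(P,*sc,.0395).round(4))
for v in range(200,222,2): print(v,im[v,268:294].mean(1).astype(int).tolist())
print('tip(280.1,203) ->',unproj(P,280.1,203,.0659).round(4))
T=[];S=[]
for k in range(4):
  arm.snapshot('wrist')
  for n,L in(('driver_tip',T),('screw_recess',S)):
    for q in arm.pinpoint(n,'wrist'):
      if np.hypot(q['xyz'][0]-.514,q['xyz'][1]+.0415)<.02: L.append(q['xyz'])
  arm.snapshot('scene')
  for q in arm.pinpoint('driver_tip','scene'):
      if np.hypot(q['xyz'][0]-.514,q['xyz'][1]+.0415)<.02: print('scene',np.round(q['xyz'],4))
print(np.round(T,4),np.round(S,4))
E
```

```text
[ 0.51367468 -0.04179761  0.19258901]
screw px (np.float64(278.18009478672985), np.float64(195.36413902053712)) world [ 0.5123 -0.0416  0.0395]
200 [211, 207, 192, 197, 155, 177, 184, 184, 184, 170, 178, 135, 187, 166, 166, 142, 167, 212, 181, 174, 173, 175, 177, 179, 180, 180]
202 [207, 204, 204, 211, 218, 189, 157, 176, 155, 118, 95, 66, 107, 130, 179, 207, 212, 162, 173, 175, 176, 177, 178, 180, 180, 180]
204 [203, 204, 207, 209, 212, 215, 219, 207, 210, 190, 176, 88, 68, 79, 182, 208, 185, 179, 176, 175, 176, 178, 179, 180, 180, 179]
206 [203, 205, 209, 211, 212, 218, 190, 58, 71, 84, 87, 91, 91, 89, 86, 86, 102, 109, 175, 178, 178, 178, 179, 181, 180, 181]
208 [204, 207, 209, 211, 213, 218, 198, 86, 84, 91, 90, 92, 92, 90, 91, 91, 96, 135, 178, 178, 178, 180, 180, 180, 181, 175]
210 [209, 211, 211, 212, 211, 213, 223, 173, 98, 88, 92, 90, 91, 91, 88, 90, 121, 182, 180, 179, 178, 180, 180, 180, 178, 158]
212 [131, 115, 215, 220, 215, 217, 227, 141, 88, 90, 90, 91, 90, 91, 90, 87, 87, 181, 181, 178, 179, 180, 179, 181, 181, 140]
214 [95, 86, 112, 123, 116, 87, 83, 125, 92, 89, 90, 90, 93, 91, 90, 90, 92, 185, 182, 179, 179, 180, 180, 175, 152, 174]
216 [131, 134, 167, 191, 179, 148, 151, 94, 86, 91, 91, 90, 91, 91, 91, 89, 89, 186, 182, 180, 180, 179, 178, 157, 164, 142]
218 [162, 63, 28, 201, 188, 186, 194, 108, 88, 91, 91, 91, 91, 91, 89, 90, 89, 185, 183, 180, 180, 181, 176, 164, 166, 134]
220 [42, 44, 44, 36, 83, 79, 140, 95, 92, 92, 95, 93, 93, 92, 92, 94, 91, 175, 183, 181, 181, 172, 155, 167, 137, 137]
tip(280.1,203) -> [ 0.5109 -0.0405  0.0659]
scene [ 0.5154 -0.0404  0.0654]
scene [ 0.516  -0.0403  0.0642]
scene [ 0.511  -0.0452  0.1886]
[[ 0.5101 -0.0367  0.0616]
 [ 0.5147 -0.038   0.0655]
 [ 0.5154 -0.0394  0.0623]
 [ 0.5141 -0.0384  0.0644]] [[ 0.5159 -0.0443  0.036 ]
 [ 0.5153 -0.0443  0.0378]
 [ 0.5143 -0.0449  0.0327]
 [ 0.5135 -0.0446  0.0366]
 [ 0.5181 -0.0413  0.0665]]
```

At rows 201-206 the bit shows symmetric left and right wings (columns 275-285) and a thin spur toward the camera. So its wings lie along the closing axis and the current 148° spin is the right one. The tip sits about 1.8 mm toward +y of the screw, so I'll correct that and check again.

```bash
python3 -m jog '[0,-0.0018,-0.006,0,0.02,0,0,0,0,0.02,0,0,0,0,0.02,0,0,0,0,0.02]'
python3 - <<'E'
from h import *
for k in range(2):
    s=arm.state();p=s['tool_pos'];im,d,P=snap('wrist')
    sc=dark(im,278,197,4); S=unproj(P,*sc,.0395)
    print(p.round(4),'screw px',np.round(sc,1),'world',S.round(4))
    for dz in (0,): 
        g=im.astype(float).mean(2)
        for v in range(199,212): print(v,g[v,270:292].astype(int).tolist()) if k else 0
    t=S.copy();t[2]=p[2]-.128;print('expected tip px if above screw',np.round(proj(P,t),1)); 
    R=np.array(P['world_from_camera'])[:3,0]
    for e in(-.0029,.0029): print('wing end',np.round(proj(P,t+e*R),1))
    tx=-np.array([R[1],-R[0],0]); print('spur',np.round(proj(P,t+.0029*tx),1),np.round(proj(P,t-.0029*tx),1))
    print('wide shoulder', np.round(proj(P,t+.0047*R+[0,0,.005]),1),np.round(proj(P,t-.0047*R+[0,0,.005]),1))
E
```

```text
t: 12.47
tool_pos: [0.5135, -0.0435, 0.1862]
orientation: [0.86, -3.021, -0.0]
wrist_force: [-0.5, -0.6, -2.6]
finger_gap: 0.0293
gripper_force: 70.0
[ 0.5135 -0.0435  0.1862] screw px [279.4 198.1] world [ 0.5122 -0.0418  0.0395]
expected tip px if above screw [279.5 204.2]
wing end [276.2 204.2]
wing end [282.8 204.2]
spur [279.5 201. ] [279.5 207.4]
wide shoulder [285. 206.] [274.1 206. ]
[ 0.5136 -0.0434  0.1863] screw px [279.5 198.1] world [ 0.5122 -0.0418  0.0395]
199 [163, 117, 76, 115, 163, 140, 56, 65, 62, 45, 51, 65, 13, 52, 123, 84, 80, 167, 176, 177, 176, 175]
200 [222, 174, 88, 109, 160, 117, 106, 162, 136, 59, 86, 152, 100, 93, 128, 84, 93, 190, 174, 175, 175, 176]
201 [213, 220, 133, 121, 181, 180, 183, 199, 131, 47, 98, 176, 169, 163, 162, 110, 131, 211, 182, 175, 174, 175]
202 [208, 214, 124, 171, 190, 186, 186, 197, 126, 42, 33, 150, 172, 169, 171, 168, 169, 184, 177, 174, 174, 176]
203 [206, 209, 200, 139, 161, 182, 187, 195, 150, 81, 89, 105, 169, 168, 153, 153, 212, 174, 175, 174, 175, 176]
204 [205, 206, 215, 163, 116, 160, 188, 170, 125, 95, 91, 80, 148, 159, 
[... 249 characters left out ...]
 178]
207 [204, 206, 211, 218, 201, 83, 83, 91, 91, 91, 90, 93, 90, 91, 92, 167, 181, 177, 174, 176, 177, 178]
208 [205, 208, 211, 217, 197, 87, 83, 92, 91, 90, 91, 91, 90, 92, 94, 132, 180, 176, 173, 176, 178, 178]
209 [205, 208, 212, 215, 207, 106, 83, 90, 90, 90, 91, 90, 88, 91, 103, 141, 179, 177, 175, 177, 178, 181]
210 [206, 209, 211, 214, 227, 175, 99, 91, 89, 91, 91, 91, 89, 89, 150, 184, 179, 173, 174, 177, 178, 180]
211 [207, 209, 211, 214, 225, 140, 88, 90, 91, 90, 92, 91, 91, 89, 111, 169, 178, 173, 176, 177, 178, 180]
expected tip px if above screw [279.5 204.2]
wing end [276.2 204.2]
wing end [282.8 204.2]
spur [279.5 201. ] [279.5 207.3]
wide shoulder [285. 206.] [274.1 206. ]
```

Tip and screw columns now agree (279.6 vs 279.5). I'll nudge 0.4 mm and go down gently.

```bash
python3 -m jog '[-0.0004,-0.0002,-0.007,0,0.02,0,0,-0.007,0,0.02,0,0,0,0,0.02,0,0,0,0,0.02]'; python3 -m jog '[0,0,-0.001,0,0.02,0,0,-0.001,0,0.02,0,0,-0.001,0,0.02,0,0,0,0,0.02]';python3 -m jog '[0,0,-0.001,0,0.02,0,0,0,0,0.02]';python3 -m jog '[0,0,-0.001,0,0.02,0,0,0,0,0.02]'
```

```text
t: 12.9
tool_pos: [0.5129, -0.0436, 0.1717]
orientation: [0.861, -3.021, -0.001]
wrist_force: [-0.5, -0.6, -2.8]
finger_gap: 0.0289
gripper_force: 70.0
t: 13.23
tool_pos: [0.5132, -0.0437, 0.1692]
orientation: [-0.86, 3.021, -0.0]
wrist_force: [-0.0, 0.1, -3.3]
finger_gap: 0.0289
gripper_force: 70.0
t: 13.4
tool_pos: [0.5131, -0.0438, 0.1682]
orientation: [0.86, -3.021, 0.0]
wrist_force: [0.5, 0.7, -2.5]
finger_gap: 0.0295
gripper_force: 70.0
t: 13.57
tool_pos: [0.5131, -0.0437, 0.1671]
orientation: [0.86, -3.021, 0.0]
wrist_force: [-0.1, -0.4, -2.8]
finger_gap: 0.029
gripper_force: 70.0
```

```bash
python3 -m jog '[0,0,-0.0007,0,0.02,0,0,0,0,0.02]';python3 -m jog '[0,0,-0.0007,0,0.02,0,0,0,0,0.02]';python3 -m jog '[0,0,-0.0005,0,0.02,0,0,0,0,0.02]'
```

```text
t: 13.73
tool_pos: [0.5132, -0.0438, 0.1665]
orientation: [-0.86, 3.021, -0.0]
wrist_force: [-0.4, 0.0, -3.4]
finger_gap: 0.0292
gripper_force: 70.1
t: 13.9
tool_pos: [0.5132, -0.0439, 0.1658]
orientation: [-0.86, 3.021, -0.0]
wrist_force: [0.4, -0.9, -2.5]
finger_gap: 0.029
gripper_force: 70.1
t: 14.07
tool_pos: [0.5132, -0.0438, 0.1654]
orientation: [-0.86, 3.021, -0.0]
wrist_force: [-0.3, -1.6, -1.6]
finger_gap: 0.0294
gripper_force: 70.3
```

```bash
python3 -m jog '[0,0,-0.0006,0,0.02,0,0,0,0,0.02]';python3 -m jog '[0,0,-0.0006,0,0.02,0,0,0,0,0.02]'
```

```text
t: 14.23
tool_pos: [0.5134, -0.0437, 0.1649]
orientation: [-0.86, 3.021, -0.0]
wrist_force: [0.6, -1.4, 2.7]
finger_gap: 0.0291
gripper_force: 70.7
t: 14.4
tool_pos: [0.5134, -0.0437, 0.1644]
orientation: [-0.86, 3.021, -0.001]
wrist_force: [-0.6, -1.7, 7.2]
finger_gap: 0.0291
gripper_force: 71.2
```

```bash
python3 -m jog '[0,0,-0.0007,0,0.02,0,0,0,0,0.02]';python3 -m jog '[0,0,0,-2,0.02,0,0,0,-2,0.02,0,0,0,-2,0.02,0,0,0,0,0.02]'
python3 -c "
from h import *
s=arm.state();print(s['wrist_force'],s['wrist_torque'],s['qpos'])"
```

```text
t: 14.57
tool_pos: [0.5136, -0.0437, 0.164]
orientation: [-0.86, 3.021, -0.001]
wrist_force: [-1.9, -1.6, 12.2]
finger_gap: 0.0292
gripper_force: 71.8
t: 14.9
tool_pos: [0.5135, -0.0438, 0.1641]
orientation: [-0.697, 3.063, -0.001]
wrist_force: [-2.3, -2.6, 11.2]
finger_gap: 0.0294
gripper_force: 71.8
[-2.26208214 -2.6177828  11.15529454] [-0.64164724  0.65452477  0.06544832] [ 0.8347798   0.53147638 -1.02341836  1.9405299   0.54962303  0.97907633
  1.56891404]
```

Torque about z rose to about 0.065, so the bit is engaged. I'm turning in roughly 45° calls, following the 3 mm/turn sink and compensating the tip's 2.2 mm offset from the TCP.

```bash
python3 -m jog '[-0.000194,0.000093,-0.000054,-5.57,0.02,-0.000194,0.000093,-0.000054,-5.57,0.02,-0.000194,0.000093,-0.000054,-5.57,0.02,-0.000194,0.000093,-0.000054,-5.57,0.02]'
python3 -c "
from h import *
s=arm.state();print(s['wrist_force'],s['wrist_torque'],s['qpos'])"
```

```text
t: 15.23
tool_pos: [0.5128, -0.0435, 0.1639]
orientation: [-0.089, 3.139, -0.001]
wrist_force: [-0.9, -1.7, 11.9]
finger_gap: 0.0293
gripper_force: 71.8
[-0.85564128 -1.72989641 11.94817773] [-0.82240497  0.57067278  0.07763109] [ 0.7751609   0.48917702 -0.93457209  1.9439347   0.48454306  0.94921462
  1.2312884 ]
```

```bash
python3 -m jog '[-0.000194,0.000093,-0.000047,-5.57,0.02,-0.000194,0.000093,-0.000047,-5.57,0.02,-0.000194,0.000093,-0.000047,-5.57,0.02]';python3 -m jog '[-0.00008,0.0002,-0.000047,-5.62,0.02,-0.00008,0.0002,-0.000047,-5.62,0.02,-0.00008,0.0002,-0.000047,-5.62,0.02,-0.00008,0.0002,-0.000047,-5.62,0.02]'
python3 -c "
from h import *
s=arm.state();print(s['wrist_force'],s['wrist_torque'],s['qpos'])"
```

```text
t: 15.48
tool_pos: [0.5124, -0.0431, 0.1638]
orientation: [0.368, 3.118, -0.001]
wrist_force: [-1.1, -1.3, 11.6]
finger_gap: 0.0292
gripper_force: 71.8
t: 15.82
tool_pos: [0.5121, -0.0424, 0.1636]
orientation: [0.969, 2.987, -0.0]
wrist_force: [-0.7, -2.2, 11.2]
finger_gap: 0.0292
gripper_force: 71.7
[-0.73827641 -2.15203068 11.21468243] [-0.81501721  0.25594338  0.04117391] [ 0.66129328  0.43208596 -0.77982773  1.94932898  0.38294435  0.91070838
  0.63099548]
```

```bash
python3 -m jog '[-0.00008,0.0002,-0.000065,-5.62,0.02,-0.00008,0.0002,-0.000065,-5.62,0.02,-0.00008,0.0002,-0.000065,-5.62,0.02,-0.00008,0.0002,-0.000065,-5.62,0.02]';python3 -m jog '[0.00008,0.0002,-0.000055,-5.62,0.02,0.00008,0.0002,-0.000055,-5.62,0.02,0.00008,0.0002,-0.000055,-5.62,0.02,0.00008,0.0002,-0.000055,-5.62,0.02]'
python3 -c "
from h import *
s=arm.state();print(s['wrist_force'],s['wrist_torque'],s['qpos'])"
```

```text
t: 16.15
tool_pos: [0.512, -0.0416, 0.1634]
orientation: [1.533, 2.74, 0.001]
wrist_force: [1.1, -2.0, 10.6]
finger_gap: 0.0295
gripper_force: 71.6
t: 16.48
tool_pos: [0.5124, -0.0409, 0.1633]
orientation: [2.037, 2.389, 0.001]
wrist_force: [0.0, -3.2, 10.5]
finger_gap: 0.0294
gripper_force: 71.6
[ 0.04664359 -3.23328147 10.544618  ] [-1.00901447 -0.23203025  0.08148655] [ 0.5252667   0.38881062 -0.60886992  1.95351514  0.28569807  0.88210827
 -0.0732812 ]
```

```bash
python3 -m jog '[0.00008,0.00015,-0.00007,-5.62,0.02,0.00008,0.00015,-0.00007,-5.62,0.02,0.00008,0.00015,-0.00007,-5.62,0.02,0.00008,0.00015,-0.00007,-5.62,0.02]';python3 -m jog '[0.0002,0.00004,-0.00006,-5.62,0.02,0.0002,0.00004,-0.00006,-5.62,0.02,0.0002,0.00004,-0.00006,-5.62,0.02,0.0002,0.00004,-0.00006,-5.62,0.02]'
python3 -c "
from h import *
s=arm.state();print(s['wrist_force'],s['wrist_torque'],s['qpos'])"
```

```text
t: 16.82
tool_pos: [0.5129, -0.0404, 0.1631]
orientation: [2.464, 1.946, 0.003]
wrist_force: [1.4, -4.3, 10.8]
finger_gap: 0.0291
gripper_force: 71.6
t: 17.15
tool_pos: [0.5137, -0.0403, 0.1629]
orientation: [2.796, 1.428, 0.003]
wrist_force: [-0.1, -4.8, 11.5]
finger_gap: 0.0291
gripper_force: 71.7
[-0.09249946 -4.77183398 11.51443941] [-1.43399237 -0.40360172 -0.01080183] [ 0.39151222  0.36260787 -0.44590529  1.95526087  0.20367951  0.86429451
 -0.78801453]
```

```bash
python3 -m jog '[0.0002,-0.00006,-0.00005,-5.62,0.02,0.0002,-0.00006,-0.00005,-5.62,0.02,0.0002,-0.00006,-0.00005,-5.62,0.02,0.0002,-0.00006,-0.00005,-5.62,0.02]';python3 -m jog '[0.0002,-0.00014,-0.00005,-5.62,0.02,0.0002,-0.00014,-0.00005,-5.62,0.02,0.0002,-0.00014,-0.00005,-5.62,0.02,0.0002,-0.00014,-0.00005,-5.62,0.02]'
python3 -c "
from h import *
s=arm.state();print(s['wrist_force'],s['wrist_torque'],s['qpos'])"
```

```text
t: 17.48
tool_pos: [0.5144, -0.0406, 0.1627]
orientation: [3.021, 0.856, 0.003]
wrist_force: [0.6, -5.2, 11.9]
finger_gap: 0.0293
gripper_force: 71.8
t: 17.82
tool_pos: [0.5151, -0.0411, 0.1624]
orientation: [3.131, 0.251, 0.003]
wrist_force: [-0.2, -5.1, 12.6]
finger_gap: 0.0291
gripper_force: 71.8
[-0.24723704 -5.10175947 12.57338178] [-1.29756844  0.14069962  0.06480884] [ 0.26274918  0.34739776 -0.28927739  1.95617513  0.13024336  0.85352531
 -1.50675246]
```

```bash
python3 -m jog '[0.00014,-0.00022,-0.00004,-5.62,0.02,0.00014,-0.00022,-0.00004,-5.62,0.02,0.00014,-0.00022,-0.00004,-5.62,0.02,0.00014,-0.00022,-0.00004,-5.62,0.02]';python3 -m jog '[0.00006,-0.00025,-0.000045,-5.62,0.02,0.00006,-0.00025,-0.000045,-5.62,0.02,0.00006,-0.00025,-0.000045,-5.62,0.02]'
python3 -c "
from h import *
s=arm.state();print(s['wrist_force'],s['wrist_torque'],s['qpos'])"
```

```text
t: 18.15
tool_pos: [0.5155, -0.0419, 0.1622]
orientation: [3.12, -0.364, 0.003]
wrist_force: [-2.3, -3.0, 12.7]
finger_gap: 0.0292
gripper_force: 72.0
t: 18.4
tool_pos: [0.5156, -0.0425, 0.1621]
orientation: [-3.033, 0.818, -0.003]
wrist_force: [-1.0, -2.0, 13.2]
finger_gap: 0.0295
gripper_force: 72.1
[-1.00947628 -1.95461185 13.17480326] [-0.69718125  0.54010069  0.01022367] [ 0.15342751  0.33950097 -0.15548624  1.95838251  0.06921086  0.84701727
 -2.13658215]
```

```bash
python3 -m jog '[0.00003,-0.00022,-0.00004,-5.6,0.02,0.00003,-0.00022,-0.00004,-5.6,0.02,0.00003,-0.00022,-0.00004,-5.6,0.02]'
python3 -c "
from h import *
s=arm.state();print(s['wrist_force'],s['wrist_torque'],s['qpos'])"
python3 -m jog '[-0.00003,-0.0002,-0.00004,-5.6,0.02,-0.00003,-0.0002,-0.00004,-5.6,0.02]'
python3 -c "
from h import *
s=arm.state();print(s['wrist_force'],s['wrist_torque'],s['qpos'])"
```

```text
t: 18.65
tool_pos: [0.5156, -0.043, 0.1619]
orientation: [-2.881, 1.252, -0.002]
wrist_force: [-2.3, -2.1, 12.8]
finger_gap: 0.0292
gripper_force: 72.1
[-2.29293475 -2.1336864  12.75705641] [-0.51661403  0.75524241  0.0766552 ] [ 0.10690225  0.33736897 -0.09882773  1.95985166  0.04383435  0.84490665
 -2.40597345]
t: 18.82
tool_pos: [0.5155, -0.0434, 0.1618]
orientation: [-2.745, 1.527, -0.002]
wrist_force: [-3.4, -1.1, 14.1]
finger_gap: 0.0291
gripper_force: 72.1
[-3.38818627 -1.06435037 14.05776123] [-0.43680078  0.87483582  0.0381    ] [ 0.07593196  0.33623477 -0.06116989  1.96112071  0.02703009  0.84364856
 -2.58567941]
```

The screw has turned about 270° so far. Joint 7 is near its end, so I'll lift, turn back 90°, and re-seat.

```bash
python3 -m jog '[0,0,0.005,0,0.02,0,0,0.005,0,0.02,-0.00012,0.000215,0,6.923,0.02,-0.00012,0.000215,0,6.923,0.02,-0.00012,0.000215,0,6.923,0.02,-0.00012,0.000215,0,6.923,0.02,-0.00012,0.000215,0,6.923,0.02,-0.00012,0.000215,0,6.923,0.02]'; python3 -m jog '[-0.00012,0.000215,0,6.923,0.02,-0.00012,0.000215,0,6.923,0.02,-0.00012,0.000215,0,6.923,0.02,-0.00012,0.000215,0,6.923,0.02,-0.00012,0.000215,0,6.923,0.02,-0.00012,0.000215,0,6.923,0.02,-0.00012,0.000215,0,6.923,0.02,0,0,0,0,0.02]';  python3 -m jog '[0,0,-0.003,0,0.02,0,0,-0.003,0,0.02,0,0,0,0,0.02]'; python3 -m jog '[0,0,-0.001,0,0.02,0,0,-0.001,0,0.02,0,0,0,0,0.02]'
python3 -c "
from h import *
s=arm.state();print(s['wrist_force'],s['wrist_torque'],s['qpos'])"
```

```text
t: 19.48
tool_pos: [0.514, -0.0419, 0.171]
orientation: [-3.111, 0.434, 0.001]
wrist_force: [-0.5, -0.0, -3.6]
finger_gap: 0.0293
gripper_force: 70.0
t: 20.15
tool_pos: [0.5132, -0.0405, 0.171]
orientation: [-3.015, -0.881, 0.001]
wrist_force: [-0.1, 0.2, -2.6]
finger_gap: 0.0291
gripper_force: 70.0
t: 20.4
tool_pos: [0.5135, -0.0408, 0.1646]
orientation: [3.02, 0.865, 0.0]
wrist_force: [2.1, -1.9, -2.3]
finger_gap: 0.0294
gripper_force: 70.3
t: 20.65
tool_pos: [0.5138, -0.0408, 0.1631]
orientation: [3.019, 0.867, 0.001]
wrist_force: [3.3, -3.8, 1.0]
finger_gap: 0.0291
gripper_force: 70.4
[ 3.32888842 -3.75851268  1.04068961] [-1.0341862  -1.25691217  0.11357127] [ 0.31615286  0.35147839 -0.3534843   1.95595102  0.15843944  0.85965144
 -1.13236624]
```

```bash
python3 -m jog '[0.0003,-0.0003,-0.0008,0,0.02,0,0,0,0,0.02]'; python3 -m jog '[0,0,-0.0007,0,0.02,0,0,0,0,0.02,0,0,0,0,0.02]'
```

```text
t: 20.82
tool_pos: [0.5141, -0.0409, 0.1626]
orientation: [3.019, 0.868, 0.001]
wrist_force: [1.8, -2.2, 6.1]
finger_gap: 0.0294
gripper_force: 71.1
t: 21.07
tool_pos: [0.5142, -0.0409, 0.1622]
orientation: [3.019, 0.868, 0.002]
wrist_force: [1.6, -2.3, 9.9]
finger_gap: 0.0295
gripper_force: 71.4
```

```bash
python3 -m jog '[0.0001,-0.0001,-0.0004,0,0.02,0,0,0,0,0.02]'; python3 -m jog '[0.0002,-0.00008,-0.00005,-5.62,0.02,0.0002,-0.00008,-0.00005,-5.62,0.02,0.0002,-0.00012,-0.00005,-5.62,0.02]'
python3 -c "
from h import *
s=arm.state();print(s['wrist_force'],s['wrist_torque'],s['qpos'])"
python3 -m jog '[0.00017,-0.00016,-0.00004,-5.62,0.02,0.00017,-0.00016,-0.00004,-5.62,0.02]'
python3 -c "
from h import *
s=arm.state();print(s['wrist_force'],s['wrist_torque'],s['qpos'])"
```

```text
t: 21.23
tool_pos: [0.5144, -0.0409, 0.1619]
orientation: [3.019, 0.868, 0.002]
wrist_force: [0.8, -1.2, 12.3]
finger_gap: 0.0291
gripper_force: 71.8
t: 21.48
tool_pos: [0.5149, -0.0412, 0.1618]
orientation: [3.115, 0.409, 0.002]
wrist_force: [0.1, -1.0, 12.9]
finger_gap: 0.0293
gripper_force: 72.0
[ 0.08463438 -0.98397518 12.87032337] [-0.59814889  0.21749309  0.07946269] [ 0.26743383  0.34897621 -0.29421917  1.95612457  0.13195165  0.85344731
 -1.40676151]
t: 21.65
tool_pos: [0.5152, -0.0415, 0.1617]
orientation: [3.14, 0.102, 0.002]
wrist_force: [-1.7, -0.7, 14.7]
finger_gap: 0.029
gripper_force: 72.0
[-1.67987794 -0.74353461 14.72080635] [-0.57167374  0.06374052  0.0543432 ] [ 0.23552719  0.34627847 -0.25544089  1.95646491  0.11427191  0.85141836
 -1.58678096]
```

```bash
python3 -m jog '[0.00014,-0.0002,-0.00002,-5.62,0.02,0.00014,-0.0002,-0.00002,-5.62,0.02]'
python3 -c "
from h import *
s=arm.state();print(s['wrist_torque'][2],s['qpos'][6])"
python3 -m jog '[0.0001,-0.0002,-0.00004,-5.62,0.02]'
python3 -c "
from h import *
s=arm.state();print(s['wrist_torque'][2],s['qpos'][6])"
python3 -m jog '[0.0001,-0.0002,-0.00004,-5.62,0.02]'
python3 -c "
from h import *
s=arm.state();print(s['wrist_torque'][2],s['qpos'][6])"
```

```text
t: 21.82
tool_pos: [0.5155, -0.0419, 0.1618]
orientation: [-3.135, 0.206, -0.002]
wrist_force: [-0.5, -1.8, 17.1]
finger_gap: 0.0295
gripper_force: 72.3
0.0940620291310957 -1.7667200589722174
t: 21.9
tool_pos: [0.5157, -0.0421, 0.1619]
orientation: [-3.121, 0.359, -0.002]
wrist_force: [-2.5, -0.8, 18.3]
finger_gap: 0.0292
gripper_force: 72.6
0.09855448330197131 -1.8567315168710234
t: 21.98
tool_pos: [0.5158, -0.0423, 0.1619]
orientation: [-3.099, 0.512, -0.002]
wrist_force: [-3.1, -1.2, 21.4]
finger_gap: 0.0294
gripper_force: 72.9
0.10853880157358957 -1.9467781033679072
```

```bash
python3 -m jog '[0,0,0.0009,0,0.02,0,0,0,0,0.02]'
python3 -c "
from h import *
s=arm.state();print(s['wrist_torque'][2],s['qpos'][6])"
```

```text
t: 22.15
tool_pos: [0.5155, -0.0422, 0.1625]
orientation: [-3.1, 0.506, -0.001]
wrist_force: [0.0, -1.6, 12.9]
finger_gap: 0.0293
gripper_force: 71.9
0.11831381417116826 -1.9427917427470527
```

```bash
python3 -m jog '[0.00003,-0.0001,0,-3,0.02,0,0,0,0,0.02]'
python3 -c "
from h import *
s=arm.state();print(s['wrist_torque'][2],s['qpos'][6])"
python3 -m jog '[0.00003,-0.0001,0,-3,0.02,0,0,0,0,0.02]'
python3 -c "
from h import *
s=arm.state();print(s['wrist_torque'][2],s['qpos'][6])"
```

```text
t: 22.32
tool_pos: [0.5156, -0.0423, 0.1625]
orientation: [-3.085, 0.59, -0.001]
wrist_force: [-0.7, -1.5, 13.4]
finger_gap: 0.0291
gripper_force: 72.1
0.09183223805689694 -1.9931461294778454
t: 22.48
tool_pos: [0.5157, -0.0422, 0.1625]
orientation: [-3.068, 0.671, -0.001]
wrist_force: [-1.0, 1.1, 14.2]
finger_gap: 0.0294
gripper_force: 72.1
0.04608124789823169 -2.041344009786948
```

Force climbs with no sinking and the bit rides up its flanks, so the screw appears to be at the stop. I'll lift out and measure the head.

```bash
python3 -m jog '[0,0,0.005,0,0.02,0,0,0.015,0,0.02,0,0,0.02,0,0.02,0,0,0.02,0,0.02,0,0,0,0,0.02,0,0,0,0,0.02]'
python3 - <<'E'
from h import *
import os
im,d,P=snap('wrist','w6'); s=arm.state();print(s['tool_pos'])
X=cloud(d,P)
def hz(c,X): 
    m=np.hypot(X[...,0]-c[0],X[...,1]-c[1])<.006; z=X[...,2][m]; z=z[z>.03]; return len(z),np.percentile(z[z<.05],[25,50,75]).round(4)
u,v=proj(P,(.513,-.0415,.038)); print(u,v)
q=(.513,-.0415);z=.038;n=500;g=np.arange(n)*1e-4
m=np.array([[proj(P,(q[0]+.035-a,q[1]+.025-b,z)) for b in g] for a in g],np.float32)
r=cv2.remap(im[:,:,::-1],m[...,0],m[...,1],cv2.INTER_CUBIC);np.save('rect6.npy',r);cv2.imwrite('pics/rect6.png',r)
print('proud',hz((.513,-.0415),X),'neighbour',hz((.539,-.0345),X))
E
```

```text
t: 22.98
tool_pos: [0.5152, -0.0424, 0.2219]
orientation: [-3.07, 0.666, -0.001]
wrist_force: [0.5, -0.2, -3.8]
finger_gap: 0.029
gripper_force: 70.3
[ 0.51477561 -0.04241128  0.22106664]
279.8794394484579 190.52637579052308
proud (961, array([0.0345, 0.0356, 0.0364])) neighbour (4040, array([0.0347, 0.036 , 0.0365]))
```

View pics/rect6.png

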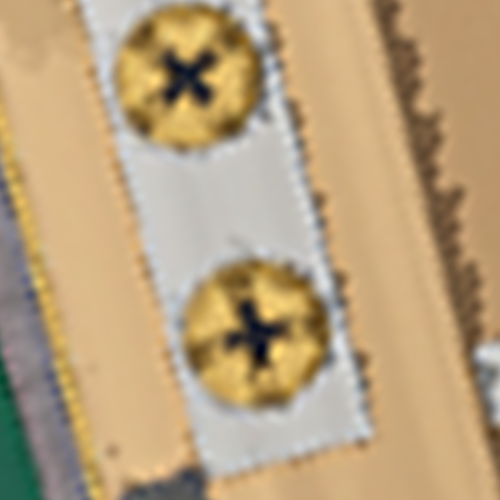

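The view shows the proud screw at (257,335) seated like its neighbour at (188,75). Head heights match (35.6 vs 36.0 mm) and the cross has turned about 288°. That means it's home, and the stop torque confirms it. Now I'm returning the driver.

```bash
python3 -m jog '[0,0,0.026,0,0.02,0,0,0.026,0,0.02,0,0,0.026,0,0.02,-0.0038,0.0197,0,6.746,0.02,-0.0038,0.0197,0,6.746,0.02,-0.0038,0.0197,0,6.746,0.02,-0.0038,0.0197,0,6.746,0.02,-0.0038,0.0197,0,6.746,0.02]'; python3 -m jog '[-0.0038,0.0197,0,6.746,0.02,-0.0038,0.0197,0,6.746,0.02,-0.0038,0.0197,0,6.746,0.02,-0.0038,0.0197,0,6.746,0.02,-0.0038,0.0197,0,6.746,0.02,-0.0038,0.0197,0,6.746,0.02,-0.0038,0.0197,0,6.746,0.02,-0.0038,0.0197,0,6.746,0.02]'; python3 -m jog '[0,0,0,0,0.02,0,0,0,0,0.02,0,0,0,0,0.02,0,0,0,0,0.02]'
python3 - <<'E'
from h import *
S=[];O=[]
for k in range(5):
    s=arm.state();S.append(s['tool_pos']);O.append(s['orientation']*np.sign(s['orientation'][0]));im,d,P=snap('wrist')
    for c in ('wrist','scene'):
        arm.snapshot('scene') if c=='scene' else 0
        for n in('driver_tip','block_hole0'):
            for q in arm.pinpoint(n,c)[:2]:
                if np.hypot(q['xyz'][0]-.465,q['xyz'][1]-.2136)<.03 and k<2: print(c,n,np.round(q['xyz'],4))
o=np.mean(O,0);print(np.mean(S,0),'yaw',np.degrees(2*np.arctan2(o[1],o[0])))
E
```

```text
t: 23.7
tool_pos: [0.4954, 0.0568, 0.2982]
orientation: [-3.13, -0.262, 0.004]
wrist_force: [-0.1, -0.0, -3.9]
finger_gap: 0.0292
gripper_force: 70.2
t: 24.37
tool_pos: [0.465, 0.2142, 0.2982]
orientation: [-2.67, -1.654, 0.004]
wrist_force: [-0.0, -1.1, -2.3]
finger_gap: 0.0292
gripper_force: 70.2
t: 24.7
tool_pos: [0.4659, 0.2126, 0.299]
orientation: [-2.677, -1.643, 0.002]
wrist_force: [-0.1, -0.1, -3.0]
finger_gap: 0.0293
gripper_force: 70.2
wrist driver_tip [0.4635 0.2105 0.1739]
wrist block_hole0 [0.469  0.2089 0.0792]
scene block_hole0 [0.4686 0.2111 0.081 ]
wrist block_hole0 [0.4676 0.2091 0.083 ]
scene driver_tip [0.4677 0.2132 0.1729]
scene block_hole0 [0.4699 0.2137 0.0804]
[0.46592056 0.21326881 0.29953638] yaw 63.181353351346225
```

```bash
python3 -m jog '[-0.0006,0.0002,-0.02,0,0.02,0,0,-0.02,0,0.02,0,0,-0.01,0,0.02,0,0,-0.004,0,0.02,0,0,-0.004,0,0.02,0,0,0,0,0.02]'; python3 -m jog '[0,0,-0.01,0,0.02,0,0,-0.015,0,0.02,0,0,-0.015,0,0.02,0,0,-0.015,0,0.02,0,0,0,0,0.02]'; python3 -m jog '[0,0,-0.015,0,0.02,0,0,-0.015,0,0.02,0,0,-0.015,0,0.02,0,0,0,0,0.02,0,0,0,0,0.02]'
```

```text
t: 26.7
tool_pos: [0.4654, 0.2138, 0.2417]
orientation: [-2.675, -1.647, 0.0]
wrist_force: [0.0, 0.2, -3.6]
finger_gap: 0.0289
gripper_force: 70.2
t: 27.12
tool_pos: [0.4644, 0.2132, 0.1844]
orientation: [-2.675, -1.646, 0.005]
wrist_force: [-0.7, -0.5, -3.3]
finger_gap: 0.0292
gripper_force: 70.1
t: 27.53
tool_pos: [0.4654, 0.2138, 0.1421]
orientation: [-2.675, -1.646, 0.001]
wrist_force: [0.3, 0.5, -3.2]
finger_gap: 0.0295
gripper_force: 70.1
```

In the hole with no lateral force. I'll lower the last few mm until the collar touches.

```bash
python3 -m jog '[0,0,-0.003,0,0.02,0,0,-0.001,0,0.02,0,0,0,0,0.02,0,0,0,0,0.02]'; python3 -m jog '[0,0,-0.0008,0,0.02,0,0,0,0,0.02]'; python3 -m jog '[0,0,-0.0007,0,0.02,0,0,0,0,0.02]'
```

```text
t: 27.87
tool_pos: [0.4655, 0.2138, 0.1382]
orientation: [2.675, 1.646, 0.001]
wrist_force: [0.1, 0.2, -2.5]
finger_gap: 0.0288
gripper_force: 70.1
t: 28.03
tool_pos: [0.4657, 0.2139, 0.1379]
orientation: [2.675, 1.646, 0.001]
wrist_force: [-4.2, -2.4, 13.9]
finger_gap: 0.0295
gripper_force: 72.0
t: 28.2
tool_pos: [0.4658, 0.214, 0.1378]
orientation: [2.675, 1.646, 0.002]
wrist_force: [-7.5, -4.9, 28.4]
finger_gap: 0.0292
gripper_force: 73.9
```

Collar is on the block. I'll ease off, open the fingers and withdraw straight up.

```bash
python3 -m jog '[0,0,0.0012,0,0.02,0,0,0,0,0.02,0,0,0,0,0.06,0,0,0,0,0.06,0,0,0,0,0.06,0,0,0,0,0.06,0,0,0,0,0.06]'; python3 -m jog '[0,0,0.01,0,0.06,0,0,0.015,0,0.06,0,0,0.025,0,0.06,0,0,0.03,0,0.06,0,0,0.03,0,0.06,0,0,0.02,0,0.06,0,0,0,0,0.06,0,0,0,0,0.06]'
python3 - <<'E'
from h import *
for c in ('scene','top'):
    im,d,P=snap(c,c+'9')
    for n in ('driver_handle','screw_recess','frame','oval_frame','wax_jar','tablet'): print(c,n,[(np.round(q['xyz'],3).tolist(),round(q['confidence'],2)) for q in arm.pinpoint(n,c)[:4]])
s=arm.state();print(s['t'],s['tool_pos'],s['wrist_force'],s['finger_gap'])
E
```

```text
t: 28.78
tool_pos: [0.4653, 0.2137, 0.1373]
orientation: [-2.675, -1.646, 0.0]
wrist_force: [-0.7, -0.3, 1.0]
finger_gap: 0.0601
gripper_force: 0.0
t: 29.45
tool_pos: [0.4656, 0.2139, 0.2687]
orientation: [2.675, 1.646, 0.003]
wrist_force: [-0.1, -0.5, -2.0]
finger_gap: 0.06
gripper_force: 0.0
scene driver_handle [([0.248, 0.178, 0.023], 0.86), ([0.659, 0.364, 0.021], 0.81), ([0.463, 0.207, 0.133], 0.79)]
scene screw_recess [([0.515, -0.038, 0.037], 0.43)]
scene frame [([0.571, -0.115, 0.006], 0.77)]
scene oval_frame []
scene wax_jar [([0.432, -0.405, -0.004], 0.89)]
scene tablet [([0.543, -0.402, -0.001], 0.52)]
top driver_handle [([0.666, 0.358, 0.021], 0.98), ([0.424, 0.166, 0.014], 0.86), ([0.25, 0.179, 0.02], 0.67)]
top screw_recess [([0.464, 0.215, 0.006], 0.28)]
top frame [([0.574, -0.118, 0.006], 0.6)]
top oval_frame [([0.69, 0.196, -0.003], 0.85)]
top wax_jar [([0.435, -0.402, 0.003], 0.7), ([0.688, 0.192, -0.002], 0.68)]
top tablet [([0.543, -0.403, -0.0], 0.95)]
30.15 [0.46527226 0.21369125 0.26730682] [-0.15974742  0.84923629 -0.49613291] 0.059848053483848924
```

```bash
python3 -c "
from station import arm
print(arm.sign_off())"
```

```text
the job is handed in; nothing more can be done
None
```

The screw was turned clockwise about 288° to its hard stop at roughly 13–18 N (up to about 24 N at the stop), the red driver stands back in its hole, and the job is handed in; the big red, yellow and blue look-alike drivers toppled early on while the gripper was well away from them, and I left them lying.

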